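# Tap the menu-stand boss to depth, half forward and a quarter back

### The arm

A 6-joint arm with a two-finger parallel gripper is mounted at the origin on a cart in front of the work surface, level with it; the furniture and walls round the work are solid. World frame = base frame: x ahead of the robot, y to its left, z up, the work surface at z = 0. Lengths are in mm, angles in rad, forces in N, time in s.
With the tool pointing down it reaches from about 350 to 975 mm from the base axis. Payload 7.1 kg.
Tool frame: the origin (TCP) lies midway between the tips of the shut fingers; the grasp point (between the pads) lies pinch_z behind it (pinch_z is the distance from the TCP to the grasp point, in mm); z points along the fingers, y is the line along which they close (so a half turn about z gives the same grasp; the last joint's range is limited). The gripper opens to 88 mm and grips with 3 to 60 N. Pads are 20 mm wide; open, the fingers measure 115 mm over their backs; the gripper's body (75 mm by 178 mm) begins 61 mm behind the grasp point.
Start: joints at [1.213, 0.423, 1.63, -0, 1.089, -0.019], TCP at [207.69, 589.465, 222.675] pointing down, gripper open.
Joint ranges: [-3, 3], [-0.9, 2.11], [0.09, 2.58], [-1.31, 4.45], [0.11, 2.69], [-2.54, 2.54]. Speed limits (rad/s): [2.39, 2.39, 3.01, 3.14, 3.14, 3.14].

### API

Orientations are given as a rotation vector (axis times angle).
In Python, from workcell import get_obs, get_image, close_job, pinch_z gives the robot as it stands.
- The arm moves only by the tool jog_arm, never from a script. Its argument "commands" is a list of rows, each a list of 3 entries, a list of its own where there are three numbers: the gripper command: -1 is shut, 1 is fully open, values between are in proportion, then the shift along the tool's x, y, z as a fraction of full scale, then the turn, a rotation vector about the tool's x, y, z as a fraction of full scale. In form: [[gripper, [tx, ty, tz], [rx, ry, rz]], ...]. A call has 1 to 10 rows; each row shifts and turns the commanded pose from where the row before left it, along the tool's axes as they then stand; what a row does not reach is not made up. Full scale, the value 1, is 0.1 m for a shift and 45 degrees for a turn. A row lasts 1/10 s, in which the tool goes at most 50 mm and 8.59 degrees, less where a joint would pass 70% of its speed; a pose out of reach is approached as far as the arm can. A call with a number of a shift or a turn outside -1 to 1 is refused whole. A call with a gripper value outside its range is refused whole. The fingers move at their own pace and stop on an object; the grip force is fixed at half the most. Time passes only in rows, so rows that do not move let the fingers close. It gives the time, the measured TCP pose, the force, the opening and the grip force at its end, in the units of the state.
- get_obs(): the state, without advancing time (a new reading comes with each control period).
- get_image(name): name is "scene" or "side" or "wrist"; returns a dict with "image" (480x640x3 uint8, blue, green, red), "z_map" (480x640 float32, mm along the optical axis (not along the pixel's ray), 0 where there is no reading), "intrinsics" (3x3 intrinsics, pixels), "eye" and "orientation" of the camera in the world; the wrist camera has in their place "mount" (4x4, takes a point from camera to tool coordinates, whose origin is the TCP and whose axes are the flange's). Camera axes: x right, y down, z forward; pixel columns grow to the right and rows downward; lengths in mm; the calibration is good to about 2 mm. The wrist camera is an equidistant fisheye: a pixel r from the principal point sees the ray r / f radians off the axis. A picture is of the moment at which its call begins: read the wrist's pose just before it.
- close_job(): hands the job in; it is judged then, once.
The state is a dict: "t": time; "qpos": joint angles; "qvel": joint speeds; "joint_torque": joint torques, N m; "ee_pos": TCP position; "orientation": TCP orientation; "ft_force": force on the tool from outside, world axes, zero at the start; "moment": the same for the moment, N m; "width": finger opening in mm; "grasp_force": force on a finger pad.
Only numpy, scipy, OpenCV 4.12 (cv2) and the standard library are available. Lean on these libraries where they do the work, as an engineer would, in place of code of your own. Each camera call takes 0.05 s, during which the arm holds its last target. There are 200 camera calls.

### The job

Cut the thread in the boss of the menu stand's foot with the hand tap already started in it: turn the wrench clockwise (seen from above) half a turn forward, a quarter back, another half forward, a quarter back, pausing for a moment at each change of direction, then forward until you feel the tap come up firm on the bottom of the hole. Do not force the tap once it bottoms, leave it there and let go, and leave the things standing around undisturbed.

Things in the scene. Friction and masses are not known exactly. Their poses are not given: they have to be found in the camera images.
- stand_foot: Grey cast foot of a menu stand, fixed to the worktop: disc 148 mm across with four ribs, in its middle an upright round boss 66 mm across, its flat top 63 mm above the worktop. Origin at the centre of the underside, z up along the boss and the tap's axis. The hole is blind; how deep its bottom lies differs and cannot be seen.
- tap_spindle: Steel hand tap (16 mm, 2 mm pitch), upright, started in the boss's hole and held by it: it can only turn and sink 2 mm a turn. Origin on its axis, level with the worktop at the start; sinks, does not turn. Cutting takes 0.12 N m either way. On the bottom the torque climbs with further twist: 0.15 N m above cutting (6 N on the bottom) is firm, 0.50 N m above (20 N) breaks the tap.
- tap (a joint): Angle in rad that the tap has turned into the hole: 0 as found, grows clockwise seen from above, 2*pi a full turn. It meets the bottom of the hole somewhere between 4.85 and 5.7 (not known better) and turns no farther.
- hub (a point): Centre of the wrench's dark steel hub, on the tap's axis, 112 mm up at the start: block 36 mm (x) by 22 mm (y) by 18 mm high, 40 mm clear below it to the boss. x runs along the bar, 10 to 13 mm thick, reaching 78 mm to each side; z up. Half a turn on, the wrench looks the same. The shank lets it twist ahead of the tap by 1 rad per 2.5 N m, springing back when let go.
- salt_shaker: Salt shaker, 39 mm across, 81 mm tall, with a steel top, standing loose; origin under its centre. Leave alone.
- sauce_cup: Small dark sauce cup, 51 mm across, 29 mm tall, standing loose; origin under its centre. Leave alone.
- soda_can: Drinks can, 53 mm across, 134 mm tall, standing loose; origin under its centre. Leave alone.

How it is judged (in metres and radians):
On the way, in this order (a step that is already met when the one before it is completed fails the run):
1. the tap has been turned about half a turn forward (2.6 to 3.7 rad) and paused there (value of joint tap between 2.6 and 3.7 rad and velocity of joint tap between -0.3 and 0.3 rad/s), for 0.1 s.
2. it has been turned about a quarter back (to 1.0 to 2.15 rad) and paused there (value of joint tap between 1 and 2.15 rad and velocity of joint tap between -0.3 and 0.3 rad/s), for 0.1 s.
3. it has been turned another half turn forward (to 4.1 to 5.3 rad) and paused there (value of joint tap between 4.1 and 5.3 rad and velocity of joint tap between -0.3 and 0.3 rad/s), for 0.1 s.
4. it has been turned about a quarter back again (to 2.5 to 3.75 rad) and paused there (value of joint tap between 2.5 and 3.75 rad and velocity of joint tap between -0.3 and 0.3 rad/s), for 0.1 s.
5. the tap has been brought up firm on the bottom of the hole (more than 6 N on it) (contact force between tap_spindle and stand_foot above 6 N), for 0.1 s.
At the end, for the whole second after the job is handed in: The tap is left where it came up firm, turned more than 4.75 rad in and still bearing on the bottom of the hole (more than 0.5 N; it stays so by its own friction when let go), at rest and let go (value of joint tap above 4.75 rad and contact force between tap_spindle and stand_foot above 0.5 N and velocity of joint tap between -0.1 and 0.1 rad/s and contact force between the fingers and tap_spindle below 0.1 N); the robot touches nothing.
It fails at once if the tap is forced against the bottom with more than 20 N (0.50 N m above the cutting torque) (contact force between tap_spindle and stand_foot above 20 N).
It fails at once if the salt shaker, sauce cup or can is moved more than 25 mm (distance of any of salt_shaker, sauce_cup, soda_can from where it was at the start of the episode above 0.025 m).
It also fails if it takes over 72 s, if anything falls off the work surface, if the arm or the gripper's body presses on something with over 40 N, if the wrist force passes 120 N, or if a joint passes its speed limit or range.

## Working session

There is one attempt and no reset: what is moved stays moved. The work goes in short steps, Python scripts to look and compute and a tool call to move; the robot and the scene stay as the last step left them, time stands still between calls to the robot, and variables do not carry over. Pictures are saved under pics/ and viewed, at most 10 in all, crops included, and the job is handed in when it is done.

Besides the shell and the picture viewer there is one more tool, called after ">>>" as a command line: name --argument value ..., lists and objects as JSON in quotes. jog_arm: Moves the arm, as the interface text tells. Its arguments: {"type":"object","properties":{"commands":{"type":"array","items":{"type":"array"}}},"required":["commands"]}

```bash
ls; mkdir -p pics
python3 - <<'E'
from workcell import *
import cv2,numpy as np
o=get_obs();print(o,pinch_z)
ims=[get_image(n) for n in("scene","side")]
for n,d in zip(("scene","side"),ims):
    cv2.imwrite(f"pics/{n}0.png",d["image"]); print(n,d["intrinsics"],d["eye"],d["orientation"])
    np.savez(f"{n}.npz",**d)
E
```

```text
pics
{'t': 0.0, 'qpos': array([ 1.21298419e+00,  4.23787992e-01,  1.63074110e+00, -1.92354476e-05,
        1.08860034e+00, -1.90327000e-02]), 'qvel': array([ 0.00060552,  0.00192236, -0.00034697,  0.00072953,  0.00172807,
       -0.00095052]), 'joint_torque': array([-1.98927206e-03, -5.44620574e+01, -2.73663014e+01,  6.42256765e-02,
        2.27167964e-02, -1.34083111e-04]), 'ee_pos': array([207.50486632, 588.92675876, 221.91462379]), 'orientation': array([-5.29552623e-01, -3.09636389e+00,  2.37605409e-03]), 'ft_force': array([ 0.61773914, -0.37195801,  0.75081359]), 'moment': array([0.02194573, 0.00990793, 0.06375557]), 'grasp_force': 0.0, 'width': 87.93759442283127} 18.700000000000003
scene [[508.52209342   0.         323.15789726]
 [  0.         508.52209342 247.67094528]
 [  0.           0.           1.        ]] [434.29663548 592.36955046 994.16353662] [-0.26345335  2.92737647 -0.89669972]
side [[609.1885825    0.         318.01970105]
 [  0.         609.1885825  238.81417544]
 [  0.           0.           1.        ]] [ 486.1923786  -911.9949247   911.67821603] [-2.2893463   0.07800467 -0.02147211]
```

View pics/scene0.png

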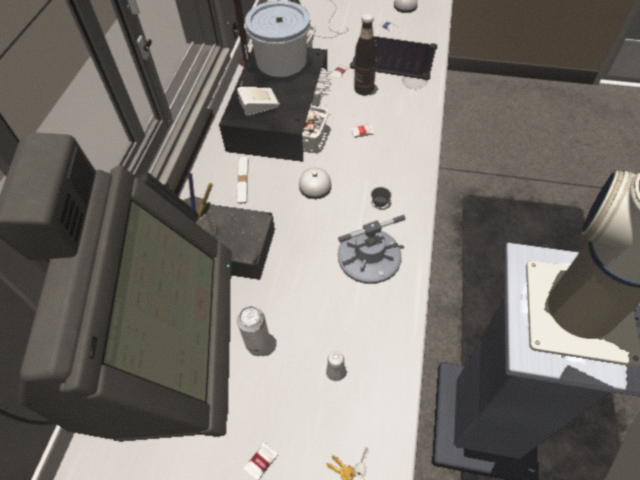

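View pics/side0.png

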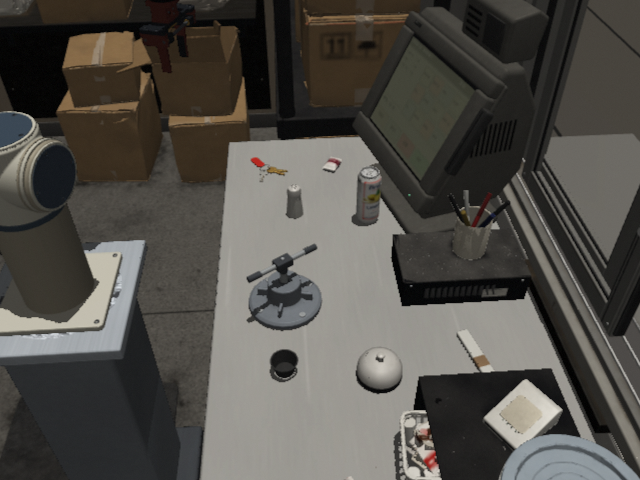

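The scene view shows the wrench bar from (340,238) to (405,217) with its hub near (373,226). The side view shows the bar from (248,277) to (316,246) with its hub near (283,262). The cup, can and shaker are clear of it.

```bash
cat > h.py <<'E'
import numpy as np,cv2
from scipy.spatial.transform import Rotation as R
def cloud(d):
    K=d["intrinsics"];z=d["z_map"];v,u=np.mgrid[:480,:640]
    c=np.stack([(u-K[0,2])/K[0,0]*z,(v-K[1,2])/K[1,1]*z,z],-1)
    o=np.array(d["orientation"]); M=R.from_rotvec(o).as_matrix() if o.size==3 else o
    P=c@M.T+d["eye"]; P[z==0]=np.nan; return P
def bar(P,box,lo,hi):
    u0,u1,v0,v1=box;Q=P[v0:v1,u0:u1].reshape(-1,3);Q=Q[(Q[:,2]>lo)&(Q[:,2]<hi)]
    r=cv2.minAreaRect(Q[:,:2].astype(np.float32)); (vx,vy,cx,cy)=cv2.fitLine(Q[:,:2].astype(np.float32),cv2.DIST_HUBER,0,.01,.01).ravel()
    return len(Q),np.median(Q[:,2]),r,(cx,cy),np.degrees(np.arctan2(vy,vx))
E
python3 - <<'E'
from h import *
np.set_printoptions(suppress=True,precision=1)
for n,box,obj in(("scene",(330,415,205,250),dict(can=(254,315),shaker=(336,356),cup=(381,192))),("side",(240,325,238,285),dict(can=(370,175),shaker=(294,188),cup=(284,352)))):
    P=cloud(np.load(n+".npz"))
    print(n,bar(P,box,95,130))
    for k,(u,v) in obj.items():
        Q=P[v-25:v+45,u-22:u+22].reshape(-1,3);Q=Q[(Q[:,2]>12)&(Q[:,2]<150)]
        print(k,Q.min(0),Q.max(0))
    Q=P[200:300,:].reshape(-1,3)
    lo={'scene':(330,410,225,285),'side':(240,330,260,330)}[n]
    Q=P[lo[2]:lo[3],lo[0]:lo[1]].reshape(-1,3);Q=Q[(Q[:,2]>5)&(Q[:,2]<30)];print('foot',cv2.minEnclosingCircle(Q[:,:2].astype(np.float32)))
E
```

```text
scene (493, np.float64(117.37670983099656), ((463.07061767578125, -61.438777923583984), (157.80633544921875, 24.102201461791992), 35.642913818359375), (np.float32(462.3611), np.float32(-58.302864)), np.float32(32.634224))
can [634.7 171.8  12.1] [689.  223.9 139.7]
shaker [473.3 212.8  12.3] [510.9 245.7  85.4]
cup [ 402.1 -254.5   12.1] [494.1 -38.7 126.5]
foot ((460.5790100097656, -63.51580810546875), 108.35050201416016)
side (613, np.float64(115.14217118050817), ((465.5629577636719, -63.4553337097168), (157.13121032714844, 25.788108825683594), 37.120872497558594), (np.float32(463.20032), np.float32(-67.51991)), np.float32(32.91724))
can [636.8 163.3  12.1] [738.3 390.5 150. ]
shaker [475.8 204.4  12.7] [511.6 235.8  80.5]
cup [ 434.3 -255.3   12. ] [ 484.7 -202.5   31.8]
foot ((464.9886474609375, -64.14189910888672), 74.61414337158203)
```

>>> jog_arm --commands '[[1,[-0.255,-0.294,0],[0,0,0]],[1,[-0.255,-0.294,0],[0,0,0]],[1,[-0.255,-0.294,0],[0,0,0]],[1,[-0.255,-0.294,0],[0,0,0]],[1,[-0.255,-0.294,0],[0,0,0]],[1,[-0.255,-0.294,0],[0,0,0]],[1,[-0.255,-0.294,0],[0,0,0]],[1,[-0.255,-0.294,0],[0,0,0]],[1,[-0.255,-0.294,0],[0,0,0]],[1,[-0.255,-0.294,0],[0,0,0]]]'

```text
t: 1.1
ee_pos: [350.6, 225.9, 222.6]
orientation: [-0.529, -3.097, 0.0]
ft_force: [0.3, 0.4, 0.2]
width: 88.2
grasp_force: 0.0
```

>>> jog_arm --commands '[[1,[-0.255,-0.294,0],[0,0,0]],[1,[-0.255,-0.294,0],[0,0,0]],[1,[-0.255,-0.294,0],[0,0,0]],[1,[-0.255,-0.294,0],[0,0,0]],[1,[-0.255,-0.294,0],[0,0,0]],[1,[-0.255,-0.294,0],[0,0,0]],[1,[-0.255,-0.294,0],[0,0,0]],[1,[-0.255,-0.294,0],[0,0,0]],[1,[0,0,0],[0,0,0]]]'

```text
t: 2.0
ee_pos: [466.2, -65.6, 222.7]
orientation: [0.535, 3.094, -0.001]
ft_force: [-1.0, -0.3, 0.0]
width: 88.1
grasp_force: 0.0
```

>>> jog_arm --commands '[[1,[0,0,0],[0,0,-0.173]],[1,[0,0,0],[0,0,-0.173]],[1,[0,0,0],[0,0,-0.173]],[1,[0,0,0],[0,0,-0.173]],[1,[0,0,0],[0,0,-0.173]],[1,[0,0,0],[0,0,-0.173]],[1,[0,0,0],[0,0,-0.173]],[1,[0,0,0],[0,0,0]],[1,[0,0,0],[0,0,0]]]'

```text
t: 2.9
ee_pos: [464.3, -61.7, 222.5]
orientation: [0.942, -2.997, -0.001]
ft_force: [0.9, -0.0, -0.3]
width: 87.4
grasp_force: 0.0
```

Run:
```python
from workcell import *
import cv2,numpy as np
o=get_obs();d=get_image("wrist");print(o);cv2.imwrite("pics/w1.png",d["image"]);print(d["intrinsics"],d["mount"])
np.savez("w1.npz",ee=o["ee_pos"],ori=o["orientation"],**d)
```

```text
{'t': 2.9, 'qpos': array([-1.57544795e-01,  1.92121792e-01,  1.96534496e+00,  1.61475858e-04,
        9.84696283e-01, -2.33751544e+00]), 'qvel': array([-0.00483644,  0.00015415, -0.00414285, -0.00125407, -0.00194029,
       -0.00325213]), 'joint_torque': array([ 1.99482363e-02, -3.76805305e+01, -2.50778049e+01, -5.07615670e-02,
        4.52913938e-02, -1.63118946e-01]), 'ee_pos': array([464.33310341, -61.67316178, 222.51823302]), 'orientation': array([ 9.41892619e-01, -2.99659998e+00, -5.88496396e-04]), 'ft_force': array([ 0.92071195, -0.03264938, -0.28153023]), 'moment': array([ 0.08804241, -0.02408475,  0.08279172]), 'grasp_force': 0.0, 'width': 87.39214513138663}
[[371.64829954   0.         325.03599202]
 [  0.         371.64829954 237.81444685]
 [  0.           0.           1.        ]] [[ 3.38310072e-04 -9.66194385e-01 -2.57814459e-01  7.12946099e+01]
 [ 9.99999941e-01  3.43806265e-04  2.37627035e-05 -1.46989066e-02]
 [ 6.56788355e-05 -2.57814451e-01  9.66194444e-01 -1.60570676e+02]
 [ 0.00000000e+00  0.00000000e+00  0.00000000e+00  1.00000000e+00]]
```

View pics/w1.png

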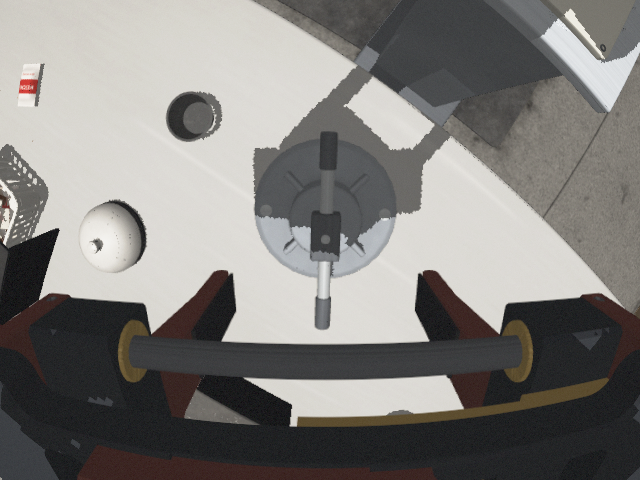

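The wrist view shows the bar from (328,132) to (322,328) with its hub near (325,236). It lies almost along tool x, midway between the fingers.

```bash
cat >> h.py <<'E'
def wcloud(d):
    K=d["intrinsics"];v,u=np.mgrid[:480,:640];dx=u-K[0,2];dy=v-K[1,2];r=np.hypot(dx,dy)+1e-9;t=r/K[0,0]
    z=d["z_map"];c=np.stack([dx/r*np.tan(t)*z,dy/r*np.tan(t)*z,z,np.ones_like(z)],-1)
    T=(c@d["mount"].T)[...,:3]; T[z==0]=np.nan
    return T, T@R.from_rotvec(d["ori"]).as_matrix().T+d["ee"]
E
python3 - <<'E'
from h import *
np.set_printoptions(suppress=True,precision=1)
d=np.load("w1.npz");T,W=wcloud(d)
m=np.zeros((480,640),bool);m[120:340,300:350]=1
m&=(W[...,2]>100)&(W[...,2]<128)
print(m.sum());X=T[m];w=W[m]
r=cv2.minAreaRect(w[:,:2].astype(np.float32));print(r,np.median(w[:,2]))
# bar sections in tool frame: centreline y by x
for a in range(-85,90,10):
    s=X[(X[:,0]>a)&(X[:,0]<=a+10)]
    if len(s): print(a+5,len(s),s[:,1].min(),s[:,1].max(),222.5-s[:,2].min())
print(X[:,0].min(),X[:,0].max())
print(np.degrees(R.from_rotvec(d["ori"]).as_matrix()[:,0]))
E
```

```text
3627
((463.7922668457031, -62.098270416259766), (155.83792114257812, 21.823848724365234), 33.238922119140625) 116.11725264195694
-80 29 -8.251405639496502 3.270716006974489 117.04399006295341
-70 173 -9.042071599072509 3.2705512192878836 118.02715697196157
-60 171 -8.943630690175715 4.038130849356394 118.1000527694373
-50 178 -7.202160912146972 3.979326891958804 117.7205915349212
-40 137 -5.538538499960515 3.1388857808730686 117.37813344220729
-30 150 -5.485697900888594 3.885320056819456 117.26086105899378
-20 167 -11.29197370545356 9.714127986109283 120.43539694359083
-10 381 -11.306107620322983 10.45589567604547 120.83601542749562
0 376 -10.41666242920248 10.3298001667377 123.19293169122938
10 393 -10.334951242683001 11.00315742071525 121.05572736208518
20 342 -10.39845769435711 11.074818986864498 121.3841742242654
30 177 -3.739876313523023 5.881098430959126 117.31561080228659
40 177 -3.7344616005678968 5.861912126995735 116.57312907391332
50 201 -4.457565445885686 7.961090368687293 117.48826860793037
60 242 -3.6757293038377545 8.683566844381328 118.11376455638009
70 251 -3.6873978415930457 8.655062675581727 118.18695583562322
80 82 -3.6889209394931592 8.551646697497324 117.6074428802076
-77.08811056517006 78.4947471856825
[-47.  -32.8   0. ]
```

>>> jog_arm --commands '[[1,[0.005,0,0],[0,0,0.049]],[1,[0,0,0.3],[0,0,0]],[1,[0,0,0.3],[0,0,0]],[1,[0,0,0.3],[0,0,0]],[1,[0,0,0.3],[0,0,0]],[1,[0,0,0.09],[0,0,0]],[1,[0,0,0],[0,0,0]],[1,[0,0,0],[0,0,0]]]'

```text
t: 3.75
ee_pos: [465.0, -62.5, 94.5]
orientation: [-0.888, 3.013, -0.001]
ft_force: [0.3, -0.5, -0.7]
width: 88.1
grasp_force: 0.0
```

>>> jog_arm --commands '[[-1,[0,0,0],[0,0,0]],[-1,[0,0,0],[0,0,0]],[-1,[0,0,0],[0,0,0]],[-1,[0,0,0],[0,0,0]],[-1,[0,0,0],[0,0,0]],[-1,[0,0,0],[0,0,0]],[-1,[0,0,0],[0,0,0]],[-1,[0,0,0],[0,0,0]],[-1,[0,0,0],[0,0,0]],[-1,[0,0,0],[0,0,0]]]'

```text
t: 4.75
ee_pos: [464.1, -62.3, 93.6]
orientation: [0.889, -3.013, -0.001]
ft_force: [-0.9, 1.8, 1.0]
width: 22.2
grasp_force: 30.0
```

```bash
cat > s.py <<'E'
from workcell import *
from h import R
import numpy as np
np.set_printoptions(suppress=True,precision=3)
L=[get_obs() for _ in range(1)]
o=L[0];x=R.from_rotvec(o["orientation"]).as_matrix()[:,0]
print(o["t"],"q",o["qpos"],"ee",o["ee_pos"],"xang",np.degrees(np.arctan2(x[1],x[0])),"F",o["ft_force"],"M",o["moment"],"tq6",o["joint_torque"][5],o["width"],o["grasp_force"])
E
python3 s.py
```

```text
4.75 q [-0.159  0.409  2.053  0.     0.68  -2.304] ee [464.074 -62.283  93.64 ] xang -147.13053367146057 F [-0.882  1.799  0.983] M [0.389 0.14  0.011] tq6 0.0024382818810408935 22.185029179521937 30.00017076730728
```

>>> jog_arm --commands '[[-1,[0,0,0.0004],[0,0,0.15]],[-1,[0,0,0.0004],[0,0,0.15]],[-1,[0,0,0.0004],[0,0,0.15]],[-1,[0,0,0.0004],[0,0,0.15]],[-1,[0,0,0.0004],[0,0,0.15]]]'

```text
t: 5.25
ee_pos: [463.9, -62.0, 93.4]
orientation: [-0.032, -3.14, -0.001]
ft_force: [-1.0, 3.9, 3.2]
width: 21.9
grasp_force: 30.0
```

```bash
python3 s.py
```

```text
5.25 q [-0.159  0.409  2.054  0.001  0.68  -1.71 ] ee [463.867 -61.952  93.439] xang 178.85011008338972 F [-0.974  3.895  3.215] M [0.971 0.203 0.109] tq6 -1.4273092523217201 21.869537216808805 30.003187358379364
```

>>> jog_arm --commands '[[-1,[0,0,0.0004],[0,0,0.15]],[-1,[0,0,0.0004],[0,0,0.15]],[-1,[0,0,0.0004],[0,0,0.15]],[-1,[0,0,0.0004],[0,0,0.15]],[-1,[0,0,0.0004],[0,0,0.15]],[-1,[0,0,0.0004],[0,0,0.15]],[-1,[0,0,0.0004],[0,0,0.15]],[-1,[0,0,0.0004],[0,0,0.15]],[-1,[0,0,0.0004],[0,0,0.15]],[-1,[0,0,0.0004],[0,0,0.15]]]'

```text
t: 6.25
ee_pos: [464.3, -61.5, 93.1]
orientation: [-1.772, -2.593, -0.002]
ft_force: [0.5, 8.6, 2.2]
width: 22.1
grasp_force: 30.0
```

>>> jog_arm --commands '[[-1,[0,0,0.0004],[0,0,0.15]],[-1,[0,0,0.0004],[0,0,0.15]],[-1,[0,0,0.0004],[0,0,0.15]],[-1,[0,0,0.0004],[0,0,0.15]],[-1,[0,0,0.0004],[0,0,0.15]],[-1,[0,0,0.0004],[0,0,0.15]],[-1,[0,0,0.0004],[0,0,0.15]],[-1,[0,0,0.0004],[0,0,0.15]],[-1,[0,0,0.0004],[0,0,0.15]],[-1,[0,0,0.0004],[0,0,0.15]]]'

```text
t: 7.25
ee_pos: [465.0, -61.5, 92.8]
orientation: [-2.914, -1.172, -0.003]
ft_force: [3.5, 9.3, -0.1]
width: 21.8
grasp_force: 30.0
```

>>> jog_arm --commands '[[-1,[0,0,0.0004],[0,0,0.15]],[-1,[0,0,0.0004],[0,0,0.15]],[-1,[0,0,0],[0,0,0]],[-1,[0,0,0],[0,0,0]],[-1,[0,0,0],[0,0,0]],[-1,[0,0,0],[0,0,0]]]'

```text
t: 7.85
ee_pos: [465.2, -61.6, 92.7]
orientation: [-3.029, -0.829, -0.003]
ft_force: [2.1, 7.2, -0.6]
width: 21.9
grasp_force: 30.0
```

```bash
python3 s.py
```

```text
7.85 q [-0.158  0.411  2.053  0.003  0.677  0.877] ee [465.167 -61.563  92.688] xang 30.591098631984373 F [ 2.119  7.216 -0.563] M [ 1.646 -0.374  0.088] tq6 0.0825219601392746 21.906094830040637 30.001668334007263
```

>>> jog_arm --commands '[[-1,[0,0,-0.0004],[0,0,-0.15]],[-1,[0,0,-0.0004],[0,0,-0.15]],[-1,[0,0,-0.0004],[0,0,-0.15]],[-1,[0,0,-0.0004],[0,0,-0.15]],[-1,[0,0,-0.0004],[0,0,-0.15]],[-1,[0,0,-0.0004],[0,0,-0.15]],[-1,[0,0,-0.0004],[0,0,-0.15]],[-1,[0,0,-0.0004],[0,0,-0.15]],[-1,[0,0,-0.0004],[0,0,-0.15]],[-1,[0,0,-0.0004],[0,0,-0.15]]]'

```text
t: 8.85
ee_pos: [464.5, -61.4, 93.0]
orientation: [-2.054, -2.376, -0.002]
ft_force: [1.8, 8.7, 1.0]
width: 21.8
grasp_force: 30.0
```

>>> jog_arm --commands '[[-1,[0,0,-0.0004],[0,0,-0.15]],[-1,[0,0,-0.0004],[0,0,-0.15]],[-1,[0,0,-0.0004],[0,0,-0.15]],[-1,[0,0,-0.0004],[0,0,-0.15]],[-1,[0,0,0],[0,0,0]],[-1,[0,0,0],[0,0,0]],[-1,[0,0,0],[0,0,0]],[-1,[0,0,0],[0,0,0]]]'

```text
t: 9.65
ee_pos: [464.3, -61.5, 93.2]
orientation: [-1.449, -2.787, -0.002]
ft_force: [-0.5, 8.6, 0.8]
width: 21.7
grasp_force: 30.0
```

```bash
python3 s.py
```

```text
9.65 q [-0.158  0.41   2.053  0.003  0.679 -0.772] ee [464.27  -61.483  93.155] xang 125.06944504954622 F [-0.45   8.56   0.764] M [ 1.498 -0.05  -0.071] tq6 -0.08415739517658949 21.704973842411015 30.00281274318695
```

>>> jog_arm --commands '[[-1,[0,0,0.0004],[0,0,0.15]],[-1,[0,0,0.0004],[0,0,0.15]],[-1,[0,0,0.0004],[0,0,0.15]],[-1,[0,0,0.0004],[0,0,0.15]],[-1,[0,0,0.0004],[0,0,0.15]],[-1,[0,0,0.0004],[0,0,0.15]],[-1,[0,0,0.0004],[0,0,0.15]],[-1,[0,0,0.0004],[0,0,0.15]],[-1,[0,0,0.0004],[0,0,0.15]],[-1,[0,0,0.0004],[0,0,0.15]]]'

```text
t: 10.65
ee_pos: [464.9, -61.5, 92.9]
orientation: [-2.756, -1.506, -0.003]
ft_force: [2.2, 8.9, 0.1]
width: 22.0
grasp_force: 30.0
```

>>> jog_arm --commands '[[-1,[0,0,0.0004],[0,0,0.15]],[-1,[0,0,0.0004],[0,0,0.15]],[-1,[0,0,0.0004],[0,0,0.15]],[-1,[0,0,0.0004],[0,0,0.15]],[-1,[0,0,0.0004],[0,0,0.15]],[-1,[0,0,0.0004],[0,0,0.15]],[-1,[0,0,0.0004],[0,0,0.15]],[-1,[0,0,0.0004],[0,0,0.15]],[-1,[0,0,0.0004],[0,0,0.15]],[-1,[0,0,0.0004],[0,0,0.15]]]'

```text
t: 11.65
ee_pos: [465.4, -61.9, 92.5]
orientation: [-3.128, 0.278, -0.003]
ft_force: [2.5, 5.2, -1.7]
width: 21.9
grasp_force: 30.0
```

>>> jog_arm --commands '[[-1,[0,0,0.0004],[0,0,0.15]],[-1,[0,0,0.0004],[0,0,0.15]],[-1,[0,0,0.0004],[0,0,0.15]],[-1,[0,0,0.0004],[0,0,0.15]],[-1,[0,0,0.0004],[0,0,0.15]],[-1,[0,0,0],[0,0,0]],[-1,[0,0,0],[0,0,0]],[-1,[0,0,0],[0,0,0]],[-1,[0,0,0],[0,0,0]]]'

```text
t: 12.55
ee_pos: [465.2, -62.3, 92.3]
orientation: [-2.917, 1.163, -0.003]
ft_force: [4.0, 3.4, -2.5]
width: 21.6
grasp_force: 30.0
```

```bash
python3 s.py
```

```text
12.55 q [-0.159  0.412  2.053  0.001  0.675  2.17 ] ee [465.206 -62.344  92.288] xang -43.46935610479523 F [ 3.967  3.383 -2.525] M [ 0.967 -0.746  0.066] tq6 0.07487904746085405 21.61414521254334 30.002042055130005
```

>>> jog_arm --commands '[[-1,[0,0,-0.0004],[0,0,-0.15]],[-1,[0,0,-0.0004],[0,0,-0.15]],[-1,[0,0,-0.0004],[0,0,-0.15]],[-1,[0,0,-0.0004],[0,0,-0.15]],[-1,[0,0,-0.0004],[0,0,-0.15]],[-1,[0,0,-0.0004],[0,0,-0.15]],[-1,[0,0,-0.0004],[0,0,-0.15]],[-1,[0,0,-0.0004],[0,0,-0.15]],[-1,[0,0,-0.0004],[0,0,-0.15]],[-1,[0,0,-0.0004],[0,0,-0.15]]]'

```text
t: 13.55
ee_pos: [465.1, -61.8, 92.7]
orientation: [-3.071, -0.66, -0.003]
ft_force: [5.2, 7.8, -1.2]
width: 21.9
grasp_force: 30.0
```

>>> jog_arm --commands '[[-1,[0,0,-0.0004],[0,0,-0.15]],[-1,[0,0,0],[0,0,0]],[-1,[0,0,0],[0,0,0]],[-1,[0,0,0],[0,0,0]],[-1,[0,0,0],[0,0,0]],[-1,[0,0,0],[0,0,0]]]'

```text
t: 14.15
ee_pos: [465.0, -61.7, 92.7]
orientation: [-3.029, -0.832, -0.003]
ft_force: [4.0, 7.8, -1.5]
width: 21.8
grasp_force: 30.0
```

>>> jog_arm --commands '[[1,[0,0,0],[0,0,0]],[1,[0,0,0],[0,0,0]],[1,[0,0,0],[0,0,0]],[1,[0,0,0],[0,0,0]],[1,[0,0,0],[0,0,0]],[1,[0,0,0],[0,0,0]],[1,[0,0,0],[0,0,0]],[1,[0,0,-0.2],[0,0,0]],[1,[0,0,-0.3],[0,0,0]],[1,[0,0,-0.2],[0,0,0]]]'

```text
t: 15.15
ee_pos: [464.6, -62.5, 163.9]
orientation: [3.03, 0.83, 0.001]
ft_force: [1.0, 0.3, -0.5]
width: 87.9
grasp_force: 0.0
```

```bash
python3 s.py
```

```text
15.15 q [-0.159  0.282  2.014 -0.     0.845  0.877] ee [464.613 -62.529 163.941] xang 30.636776415730154 F [ 1.043  0.27  -0.46 ] M [-0.04   0.073  0.052] tq6 -0.0023606383911101148 87.8963640301891 0.0
```

>>> jog_arm --commands '[[1,[0,0,0],[0,0,-0.187]],[1,[0,0,0],[0,0,-0.187]],[1,[0,0,0],[0,0,-0.187]],[1,[0,0,0],[0,0,-0.187]],[1,[0,0,0],[0,0,-0.187]],[1,[0,0,0],[0,0,-0.187]],[1,[0,0,0],[0,0,-0.187]],[1,[0,0,0],[0,0,-0.187]],[1,[0,0,0],[0,0,-0.187]],[1,[0,0,0],[0,0,-0.187]]]'

```text
t: 16.15
ee_pos: [464.2, -62.5, 162.6]
orientation: [-1.685, -2.651, 0.0]
ft_force: [-0.5, -0.0, -0.6]
width: 87.8
grasp_force: 0.0
```

>>> jog_arm --commands '[[1,[0,0,0],[0,0,-0.187]],[1,[0,0,0],[0,0,-0.187]],[1,[0,0,0],[0,0,-0.187]],[1,[0,0,0],[0,0,-0.187]],[1,[0,0,0],[0,0,-0.187]],[1,[0,0,0],[0,0,-0.187]],[1,[0,0,0],[0,0,-0.187]],[1,[0,0,0],[0,0,-0.187]],[1,[0,0,0],[0,0,-0.187]],[1,[0,0,0],[0,0,-0.187]]]'

```text
t: 17.15
ee_pos: [464.2, -62.5, 162.6]
orientation: [0.526, -3.097, -0.0]
ft_force: [0.0, -1.0, -0.1]
width: 87.9
grasp_force: 0.0
```

>>> jog_arm --commands '[[1,[0,0,0],[0,0,-0.187]],[1,[0,0,0],[0,0,0]],[1,[0,0,0],[0,0,0]]]'

```text
t: 17.45
ee_pos: [464.3, -62.5, 162.6]
orientation: [0.737, -3.054, -0.0]
ft_force: [-0.1, 0.0, 0.5]
width: 87.8
grasp_force: 0.0
```

```bash
python3 s.py
python3 - <<'E'
from h import *
from workcell import *
np.set_printoptions(suppress=True,precision=1)
o=get_obs();d=get_image("wrist");cv2.imwrite("pics/w2.png",d["image"]);d.update(ee=o["ee_pos"],ori=o["orientation"])
T,W=wcloud(d)
m=(W[...,2]>100)&(W[...,2]<128)&(np.hypot(W[...,0]-464,W[...,1]+62)<85)&(abs(T[...,1])<25)
X=T[m]
for a in range(-85,90,10):
    s=X[(X[:,0]>a)&(X[:,0]<=a+10)]
    if len(s): print(a+5,len(s),s[:,1].min(),s[:,1].max(),o["ee_pos"][2]-s[:,2].min())
print(X[:,0].min(),X[:,0].max())
E
```

```text
17.45 q [-0.159  0.285  2.015 -0.     0.842 -2.203] ee [464.276 -62.481 162.594] xang -152.88100578551993 F [-0.095  0.025  0.471] M [ 0.063  0.05  -0.051] tq6 -0.18640665337443352 87.772008433394 0.0
-60 20 -4.112514883454221 8.455431921651757 114.15039781783855
-50 255 -4.081539420061407 8.425019652963098 116.7214651281819
-40 221 -3.36349814670249 6.963038206780776 115.58506684996246
-30 226 -3.3210615568842696 6.1747370468341805 115.56038942692285
-20 251 -9.80680696262841 11.799982928451328 119.888713712754
-10 582 -9.748217259240311 11.845489501396061 120.48286040154142
0 600 -10.158756941499524 11.635756762805409 122.85081863061663
10 627 -10.092721130843765 11.520141293359055 120.30656140232912
20 558 -10.372561716217803 11.501194237216092 120.00338557973245
30 294 -4.881243219062359 5.108645214485316 116.25516928644669
40 279 -4.811760927594702 4.503142310585345 116.07828285997624
50 329 -7.087995743732158 5.565451055626978 117.05580919727802
60 395 -7.05218542752591 5.548733909426874 117.07448662581484
70 397 -7.604705279794944 4.958020573219764 117.1661587995871
80 120 -7.572401297193603 4.3339542918139236 116.39100446858319
-57.688107371716356 78.07484498261415
```

>>> jog_arm --commands '[[1,[0,0.007,0],[0,0,-0.037]],[1,[0,0,0.3],[0,0,0]],[1,[0,0,0.3],[0,0,0]],[1,[0,0,0.1],[0,0,0]],[1,[0,0,0],[0,0,0]],[1,[0,0,0],[0,0,0]]]'

```text
t: 18.1
ee_pos: [464.4, -61.9, 93.2]
orientation: [-0.787, 3.041, -0.0]
ft_force: [-1.2, -0.4, -0.4]
width: 87.7
grasp_force: 0.0
```

>>> jog_arm --commands '[[-1,[0,0,0],[0,0,0]],[-1,[0,0,0],[0,0,0]],[-1,[0,0,0],[0,0,0]],[-1,[0,0,0],[0,0,0]],[-1,[0,0,0],[0,0,0]],[-1,[0,0,0],[0,0,0]],[-1,[0,0,0],[0,0,0]],[-1,[0,0,0],[0,0,0]],[-1,[0,0,0],[0,0,0]],[-1,[0,0,0],[0,0,0]]]'

```text
t: 19.1
ee_pos: [463.9, -61.8, 92.6]
orientation: [0.787, -3.041, -0.0]
ft_force: [0.5, -0.3, -0.2]
width: 21.9
grasp_force: 30.0
```

```bash
python3 s.py
```

```text
19.1 q [-0.158  0.41   2.054  0.     0.677 -2.235] ee [463.913 -61.828  92.564] xang -150.99370701823386 F [ 0.499 -0.316 -0.248] M [ 0.118 -0.015 -0.013] tq6 -0.010178159864153713 21.942436975782424 29.976723790168762
```

>>> jog_arm --commands '[[-1,[0,0,0.0004],[0,0,0.15]],[-1,[0,0,0.0004],[0,0,0.15]],[-1,[0,0,0.0004],[0,0,0.15]],[-1,[0,0,0.0004],[0,0,0.15]],[-1,[0,0,0.0004],[0,0,0.15]],[-1,[0,0,0.0004],[0,0,0.15]],[-1,[0,0,0.0004],[0,0,0.15]],[-1,[0,0,0.0004],[0,0,0.15]],[-1,[0,0,0.0004],[0,0,0.15]],[-1,[0,0,0.0004],[0,0,0.15]]]'

```text
t: 20.1
ee_pos: [464.0, -61.2, 92.2]
orientation: [-1.043, -2.963, -0.001]
ft_force: [0.5, 5.0, 0.3]
width: 21.8
grasp_force: 30.0
```

>>> jog_arm --commands '[[-1,[0,0,0.0004],[0,0,0.15]],[-1,[0,0,0.0004],[0,0,0.15]],[-1,[0,0,0.0004],[0,0,0.12]],[-1,[0,0,0],[0,0,0]],[-1,[0,0,0],[0,0,0]]]'

```text
t: 20.6
ee_pos: [464.2, -61.1, 92.1]
orientation: [-1.509, -2.755, -0.002]
ft_force: [1.2, 5.6, -0.4]
width: 21.7
grasp_force: 30.0
```

```bash
cat > m.py <<'E'
from workcell import *
from h import R
import numpy as np
np.set_printoptions(suppress=True,precision=3)
M=[];A=[];Q=[];F=[]
for _ in range(6):
    o=get_obs();M.append(o["moment"][2]);Q.append(o["joint_torque"][5]);F.append(o["ft_force"])
    A.append(o["qpos"][5]);get_image("wrist")
print(o["t"],"wrench",3.209+np.mean(A)+2.235,"Mz",np.mean(M),"+-",np.std(M)/6**.5,"tq6",np.mean(Q),"F",np.mean(F,0),o["ee_pos"],o["qpos"][5],o["grasp_force"])
E
python3 m.py
```

```text
20.85 wrench 4.716774698209811 Mz 0.08282761323048125 +- 0.011460908228130737 tq6 0.10907669784501195 F [0.979 5.484 0.011] [464.248 -61.132  92.099] -0.7272527646911613 29.98157948255539
```

>>> jog_arm --commands '[[-1,[0,0,0.0002],[0,0,0.1]],[-1,[0,0,0.0002],[0,0,0.1]],[-1,[0,0,0],[0,0,0]],[-1,[0,0,0],[0,0,0]]]'

```text
t: 21.3
ee_pos: [464.4, -61.1, 92.1]
orientation: [-1.721, -2.628, -0.002]
ft_force: [1.6, 5.9, -0.5]
width: 22.1
grasp_force: 30.0
```

```bash
python3 m.py
```

```text
21.55 wrench 4.873833246355694 Mz 0.09967640769356613 +- 0.00605739644258689 tq6 0.11185655603185296 F [ 1.511  5.977 -0.606] [464.332 -61.107  92.057] -0.5701924507533045 29.98179316520691
```

>>> jog_arm --commands '[[-1,[0,0,0.0002],[0,0,0.05]],[-1,[0,0,0.0001],[0,0,0.05]],[-1,[0,0,0],[0,0,0]],[-1,[0,0,0],[0,0,0]]]'

```text
t: 22.0
ee_pos: [464.4, -61.1, 92.1]
orientation: [1.822, 2.559, 0.002]
ft_force: [2.0, 5.8, -0.6]
width: 22.0
grasp_force: 30.0
```

```bash
python3 m.py
```

```text
22.25 wrench 4.952349016019493 Mz 0.11288913092716647 +- 0.01480804014375855 tq6 0.11713262996636331 F [ 1.601  5.964 -0.811] [464.395 -61.121  92.027] -0.4916770273478446 29.982641637325287
```

>>> jog_arm --commands '[[-1,[0,0,0.0002],[0,0,0.05]],[-1,[0,0,0.0001],[0,0,0.05]],[-1,[0,0,0],[0,0,0]],[-1,[0,0,0],[0,0,0]]]'

```text
t: 22.7
ee_pos: [464.5, -61.1, 92.0]
orientation: [1.921, 2.485, 0.002]
ft_force: [1.8, 7.0, -0.8]
width: 21.5
grasp_force: 30.0
```

```bash
python3 m.py
```

```text
22.95 wrench 5.030882151706771 Mz 0.12087359519348473 +- 0.009807567723228277 tq6 0.1169203338213265 F [ 2.007  6.131 -0.663] [464.441 -61.118  92.016] -0.4131557326733702 29.98272478580475
```

>>> jog_arm --commands '[[-1,[0,0,0.0002],[0,0,0.05]],[-1,[0,0,0.0001],[0,0,0.05]],[-1,[0,0,0],[0,0,0]],[-1,[0,0,0],[0,0,0]]]'

```text
t: 23.4
ee_pos: [464.5, -61.1, 92.0]
orientation: [2.017, 2.408, 0.002]
ft_force: [1.2, 6.7, -1.6]
width: 21.8
grasp_force: 30.0
```

```bash
python3 m.py
```

```text
23.65 wrench 5.109425278462036 Mz 0.09519325295147281 +- 0.010303042633974099 tq6 0.11670107254758477 F [ 1.92   6.224 -0.609] [464.484 -61.118  91.987] -0.3346119169058348 29.982483386993408
```

>>> jog_arm --commands '[[-1,[0,0,0.0002],[0,0,0.05]],[-1,[0,0,0.0001],[0,0,0.05]],[-1,[0,0,0],[0,0,0]],[-1,[0,0,0],[0,0,0]]]'

```text
t: 24.1
ee_pos: [464.6, -61.1, 92.0]
orientation: [2.111, 2.327, 0.002]
ft_force: [2.3, 6.0, -1.0]
width: 22.0
grasp_force: 30.0
```

```bash
python3 m.py
```

```text
24.35 wrench 5.187971399287817 Mz 0.10229899824727713 +- 0.01286220970415041 tq6 0.11645028367638588 F [ 2.214  6.263 -0.689] [464.543 -61.104  91.967] -0.25605984373910945 29.982443153858185
```

>>> jog_arm --commands '[[-1,[0,0,0.0002],[0,0,0.05]],[-1,[0,0,0.0001],[0,0,0.05]],[-1,[0,0,0],[0,0,0]],[-1,[0,0,0],[0,0,0]]]'

```text
t: 24.8
ee_pos: [464.6, -61.1, 92.0]
orientation: [2.2, 2.242, 0.002]
ft_force: [2.0, 5.4, -0.6]
width: 21.7
grasp_force: 30.0
```

```bash
python3 m.py
```

```text
25.05 wrench 5.26642314264242 Mz 0.16103231456501066 +- 0.01300269376685037 tq6 0.1697397162206471 F [ 2.173  6.13  -0.853] [464.627 -61.111  91.949] -0.17755654209121227 29.98820275068283
```

The torque has started to rise, so the tap is on the bottom. I'll use smaller steps from here.

>>> jog_arm --commands '[[-1,[0,0,0],[0,0,0.03]],[-1,[0,0,0],[0,0,0.03]],[-1,[0,0,0],[0,0,0]],[-1,[0,0,0],[0,0,0]]]'

```text
t: 25.5
ee_pos: [464.7, -61.1, 92.0]
orientation: [2.252, 2.19, 0.003]
ft_force: [2.1, 5.6, -0.8]
width: 21.8
grasp_force: 30.0
```

```bash
python3 m.py
```

```text
25.75 wrench 5.313396350458725 Mz 0.2626960346608693 +- 0.007173754773503962 tq6 0.2613021619617939 F [ 2.542  6.289 -1.271] [464.727 -61.109  91.96 ] -0.13061160451653306 30.002751052379608
```

>>> jog_arm --commands '[[-1,[0,0,0],[0,0,0.03]],[-1,[0,0,0],[0,0,0.035]],[-1,[0,0,0],[0,0,0]],[-1,[0,0,0],[0,0,0]]]'

```text
t: 26.2
ee_pos: [464.9, -61.1, 92.0]
orientation: [2.307, 2.132, 0.003]
ft_force: [3.5, 6.1, -1.1]
width: 21.6
grasp_force: 30.0
```

```bash
python3 m.py
```

```text
26.45 wrench 5.364256842784153 Mz 0.38289275541870377 +- 0.006632858321560673 tq6 0.3650370892137289 F [ 2.737  6.537 -1.455] [464.833 -61.135  91.965] -0.07975776733519788 30.025654435157776
```

>>> jog_arm --commands '[[-1,[0,0,0],[0,0,-0.04]],[-1,[0,0,0],[0,0,-0.04]],[-1,[0,0,0],[0,0,-0.04]],[-1,[0,0,0],[0,0,0]]]'

```text
t: 26.9
ee_pos: [464.7, -61.1, 92.0]
orientation: [2.203, 2.239, 0.003]
ft_force: [2.4, 5.3, -2.0]
width: 21.8
grasp_force: 30.0
```

```bash
python3 m.py
```

```text
27.15 wrench 5.27017318490956 Mz 0.13915282794669 +- 0.012167041228535307 tq6 0.07703843526542187 F [ 2.369  6.243 -1.49 ] [464.727 -61.111  91.963] -0.17363710846565977 29.98572438955307
```

Now I'll open the fingers and lift straight up.

>>> jog_arm --commands '[[1,[0,0,0],[0,0,0]],[1,[0,0,0],[0,0,0]],[1,[0,0,0],[0,0,0]],[1,[0,0,0],[0,0,0]],[1,[0,0,0],[0,0,0]],[1,[0,0,0],[0,0,0]],[1,[0,0,0],[0,0,0]],[1,[0,0,-0.2],[0,0,0]],[1,[0,0,-0.3],[0,0,0]],[1,[0,0,-0.3],[0,0,0]]]'

```text
t: 28.2
ee_pos: [463.4, -61.8, 172.4]
orientation: [-2.203, -2.238, 0.001]
ft_force: [1.0, -0.2, 0.2]
width: 87.8
grasp_force: 0.0
```

>>> jog_arm --commands '[[1,[0,0,-0.2],[0,0,0]],[1,[0,0,0],[0,0,0]],[1,[0,0,0],[0,0,0]],[1,[0,0,0],[0,0,0]],[1,[0,0,0],[0,0,0]]]'

```text
t: 28.7
ee_pos: [463.2, -61.7, 190.7]
orientation: [-2.203, -2.237, 0.002]
ft_force: [0.0, -1.0, -0.3]
width: 87.9
grasp_force: 0.0
```

Run:
```python
from h import *
from workcell import *
o=get_obs();d=get_image("wrist");cv2.imwrite("pics/w3.png",d["image"]);print(o["ee_pos"],o["ft_force"],o["width"],o["qpos"][5]);d.update(ee=o["ee_pos"],ori=o["orientation"])
T,W=wcloud(d)
m=(W[...,2]>100)&(W[...,2]<118)&(np.hypot(W[...,0]-464,W[...,1]+62)<85)&(abs(T[...,1])<25)
X=T[m]
for a in(-65,-45,45,65):
    s=X[abs(X[:,0]-a)<8]; print(a,len(s),(s[:,1].min()+s[:,1].max())/2 if len(s) else None)
```

```text
[463.19281922 -61.74251544 190.71475768] [ 0.01616913 -1.02785573 -0.30889722] 87.90734402517555 -0.17339965651231248
-65 327 4.439237732210141
-45 326 3.930686398432492
45 379 -2.1308315246241127
65 493 -2.777702987907605
```

View pics/w3.png

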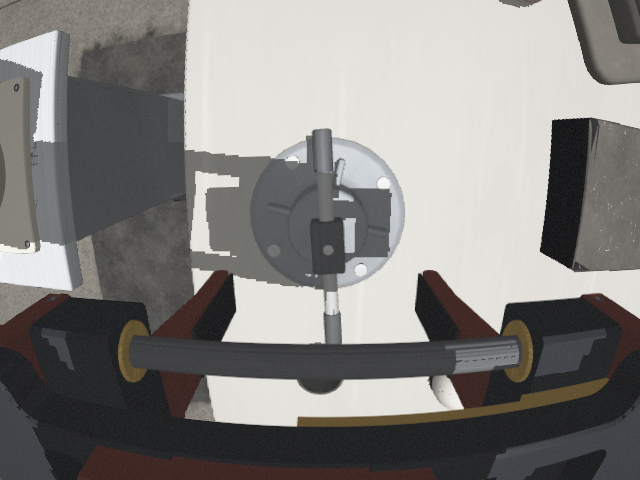

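The wrist view shows the fingers open and clear of the wrench, with the bar from (320,130) to (333,340) and the hub near (328,247). The bar sprang back only about 0.055 rad, which puts the tap still at about 5.21 rad on the bottom.

```bash
python3 -c "
from workcell import *
print(close_job())"
```

```text
the job is handed in; nothing more can be done
None
```

The tap was turned half forward, a quarter back, half forward and a quarter back, then brought up firm on the bottom at about 5.2 rad (an estimated 10 N on the bottom), let go and handed in at about 29 s; hand-in returned no verdict, and I saw no contact with the shaker, cup or can.

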